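# Unclip the sloping parts bin and stack it on the loaded one

### The job

Lay the loose handle that lies across the loaded parts bin on the rubber mat, and take the empty bin out of the sloping dock by pinching its two side buttons together and drawing it straight out. Stack it on the loaded bin, turned half a turn (its lip over the other bin's plain end) so that it rests level on the ledges instead of nesting. Leave the loaded bin where it stands, set both things down without dropping them, and do not push the other things on the bench about.

Things in the scene. Friction and masses are not known exactly. Their poses are not given: they have to be found in the camera images.
- bin_centre (a point): Empty grey stack-nest parts bin clipped in the sloping dock: bottom 140 x 34, rim 155 x 49, height 46, walls 2.5 mm. Point: its centre, 23 mm above the underside. x along its length (lip at -x), y across, z out of its mouth. In the dock z leans 30 degrees from vertical towards the robot, lip end low and near the robot; it comes out only along its own z. 0.1 to 0.2 kg.
- bin_grip (a point): Point midway between the docked bin's two black side buttons, 7 mm above its centre; axes as the bin. Pads face +y and -y, 36 mm long (x), 18 mm high (z), faces 67 mm apart, 54 mm when both are fully in; then the bin can be carried by them. The dock's four steel catches end 9 mm above this point (z) and leave a gap of 54 mm (x) by each pad for the fingers.
- bin_left (a joint): Button on the +y side of the docked bin: 0 out, 0.0065 m fully pressed; 2 N to start, 8 N to bottom, springs back. Lugs beside it (34 mm either way in x) sit under two steel catches of the dock until it is in by at least 4.5 mm.
- bin_right (a joint): The same button and lugs on the -y side. With both buttons in, the lugs are clear of the catches once the bin is drawn out 15 mm along its z.
- bin_lip (a point): Middle of the finger lip with card holder that marks the docked bin's front (-x) end: 86 mm from its middle (it ends at 97 mm), 20 mm above its centre. The other end is plain.
- base_bin_centre (a point): The loaded bin, level and loose on the bench, a 10 mm steel rod on its floor; otherwise the same as the docked bin, 0.45 to 0.75 kg. Point: its centre, 23 mm above the bench; x along (lip at -x), y across, z up. Inside are four ledges 34 mm above its underside, at x = -55 and +25 mm on both long walls. Its buttons reach 38 mm to each side.
- base_bin_lip (a point): Middle of the loaded bin's finger lip (at its -x end, 86 mm from its middle). A like bin put in the same way round nests: centre only 18 mm above this bin's. Turned half a turn, lip over the plain end, it sits on the ledges with its centre 34 mm above this bin's and 0 mm aside. Play about 3 mm each way at the ledges, 5 mm at the rim.
- dock_seat (a point): Where the centre of the clipped bin sits in the fixed dock, 82 mm above the bench. Dock: grey and bare metal, base 170 x 110 mm, sloping 30 degrees, high end away from the robot; 113 mm high, with the bin 142 mm. Axes of the level base: x away from the low end, z vertical.
- grip_1_centre (a point): Loose tool handle, 170 x 31 x 23 mm, 46 g, lying crosswise over the rim of the loaded bin, its underside 46 mm above the bench. Point: its centre, 11 mm above its underside; x along it, y across its flanks (26 mm wide there, grip these), z up.
- mat_middle (a point): Middle of the top face of a thin black rubber mat fixed on the bench in front, 110 mm (x) by 230 mm (y), 3 mm thick, empty at the start; x, y along its sides. Behind it (larger x) stands a fixed press, from x 0.49 m on and y -0.17 to 0.13 m, 0.1 m high in front, its raised plate and grip 0.37 m high from x 0.58 m on: carry things past in front of these.
- glue_bottle: Bystander near the loaded bin: white squeeze bottle, 42 mm across, 121 mm high; origin under its middle.
- marker: Bystander beside the loaded bin: white felt marker lying, 147 x 18 x 20 mm; origin under its middle, x along it.
- whisk_head: Bystander in front of the dock: wire whisk head lying, 144 x 35 x 39 mm; origin under its middle, x along it.

How it is judged:
By the outcome, as a careful person would: the job done as asked, in the order asked, and still so for the second after the job is handed in, with the robot touching nothing.
It also fails if it takes over 72 s, if anything falls off the work surface, if the arm or the gripper's body presses on something with over 40 N, if the wrist force passes 120 N, or if a joint passes its speed limit or range.

### The arm

A 6-joint arm with a two-finger parallel gripper is mounted at the origin on a cart in front of the work surface, level with it; the furniture and walls round the work are solid. World frame = base frame: x ahead of the robot, y to its left, z up, the work surface at z = 0. Lengths are in mm, angles in degrees, forces in N, time in s.
With the tool pointing down it reaches from about 350 to 850 mm from the base axis. Payload 8.1 kg.
Tool frame: the origin (TCP) lies between the finger pads; the fingertips stand 22 mm ahead of it and the grasp point (between the pads) lies 3 mm ahead of it (r.nose_length is the z of the fingertips in the tool frame, in mm); z points along the fingers, x is the direction in which the jaws open and shut, and the axes are right-handed (so a half turn about z gives the same grasp; the last joint's range is limited). The gripper opens to 85 mm and grips with 20 to 120 N. Pads are 22 mm wide; open, the fingers measure 114 mm over their backs; the gripper's body (76 mm by 85 mm) begins 54 mm behind the grasp point. The pads swing forward as they close: fully open they stand 13 mm farther back than shut.
Start: joints at [60.31, 7.471, 85.268, -0, 87.261, -4.893], TCP at [251.629, 544.691, 253.292] pointing down, gripper open.
Joint ranges: [-169.43, 169.43], [-51.17, 129.36], [1.28, 143.12], [-76.62, 256.62], [0, 156.53], [-152.29, 152.29]. Speed limits (degrees/s): [136.94, 136.94, 159.86, 180, 180, 180].

### API

Orientations are given as [roll, pitch, yaw] about the fixed x, y, z axes, in that order (R = Rz(yaw) Ry(pitch) Rx(roll)).
In Python, from bench import r gives the robot as it stands.
- The arm moves only by the shell command python3 -m jog 'ROWS' [FORCE]. ROWS is JSON, a list of rows, each a list of 5 numbers: the shift along the tool's x, y, z in m, then the turn about the tool's z in degrees, then the opening in per cent of the stroke, from 0 (shut) to 100 (fully open). A call has 1 to 8 rows; each row is the pose to reach, as a shift and turn from the pose measured when the call began, along the tool's axes at that moment; what a row does not reach only later rows make up. A row lasts 1/10 s, in which the tool goes at most 50 mm and 8.59 degrees, less where a joint would pass 70% of its speed; a pose out of reach is approached as far as the arm can. A call with a gripper value outside its range is refused whole. The fingers move at their own pace and stop on an object; FORCE is the grip in N (left out, the last holds). Time passes only in rows, so rows that repeat a pose let the fingers close. It gives the time, the measured TCP pose, the force and the opening at its end, in the units of the state.
- r.sense(): the state, without advancing time (a new reading comes with each control period).
- r.snapshot(name): name is "scene" or "side" or "wrist"; returns a dict with "image" (420x560x3 uint8, red, green, blue), "K" (3x3 intrinsics, pixels), "distortion" ([k1, k2, p1, p2, k3] as OpenCV has them; the pictures are not rectified), "T" (4x4, takes a point from camera to world coordinates); the wrist camera has in their place "tool_from_camera" (4x4, takes a point from camera to tool coordinates, whose origin is the TCP and whose axes are the tool frame's). Camera axes: x right, y down, z forward; pixel columns grow to the right and rows downward; lengths in mm; the calibration is good to about 2 mm. A picture is of the moment at which its call begins: read the wrist's pose just before it. There is no depth.
- r.hand_in(): hands the job in, once; it reports no verdict.
Trained networks look in a picture, given as the dict that the camera call returned (one of the last four; its "shot" number tells which), for a name from the list of things; names that differ only in an ending like _2 or _b are one class to them, and where a whole thing is asked for, a point or a joint stands for the part that bears it (a point fixed in the world has none). Each returns a list of dicts, best first, with "conf" (0 to 1); they miss things now and then, are a little off and sometimes report something else, mostly with a low value. They report only what shows in the picture. A call takes as long as a camera call.
- r.search_frame(picture, label): "bbox" ([left, top, right, bottom] in pixels, round what is visible of it).
- r.pinpoint(picture, label): "uv" ([column, row] in pixels: a listed point, or the origin of a listed thing).
The state is a dict: "time": time; "joint_pos": joint angles; "qd": joint speeds; "joint_efforts": joint torques, N m; "tool_pos": TCP position; "tcp_rot": TCP orientation; "ft_force": force on the tool from outside, world axes, zero at the start; "wrist_torque": the same for the moment, N m; "finger_gap": finger opening in mm.
Only numpy, scipy, OpenCV 4.12 (cv2) and the standard library are available. Lean on these libraries where they do the work, as an engineer would, in place of code of your own. Each camera call takes 0.05 s, during which the arm holds its last target. There are 200 camera calls.

## Working session

There is one attempt and no reset: what is moved stays moved. The work goes in short steps, Python scripts to look and compute and a shell command to move; the robot and the scene stay as the last step left them, time stands still between calls to the robot, and variables do not carry over. Pictures are saved under pics/ and viewed, about 8 in all and at most 12, crops included, and the job is handed in when it is done.

```bash
mkdir -p pics; ls
cat > h.py <<'E'
from bench import r
import numpy as np, cv2
from scipy.spatial.transform import Rotation as R
def pose():
    s=r.sense(); T=np.eye(4); T[:3,:3]=R.from_euler('xyz',s['tcp_rot'],degrees=True).as_matrix(); T[:3,3]=s['tool_pos']; return T
def snap(n):
    T=pose(); p=r.snapshot(n)
    if n=='wrist': p['T']=T@p['tool_from_camera']
    return p
def ray(p,uv):
    u=cv2.undistortPoints(np.array([[uv]],float),p['K'],np.array(p['distortion']))[0,0]
    T=np.array(p['T']); return T[:3,3],T[:3,:3]@np.array([u[0],u[1],1])
def onz(p,uv,z):
    o,d=ray(p,uv); return o+d*(z-o[2])/d[2]
def tri(l):
    A=np.zeros((3,3));b=np.zeros(3);rs=[ray(p,uv) for p,uv in l]
    for o,d in rs:
        d=d/np.linalg.norm(d);M=np.eye(3)-np.outer(d,d);A+=M;b+=M@o
    x=np.linalg.solve(A,b)
    return x,[np.linalg.norm(np.cross(d/np.linalg.norm(d),x-o)) for o,d in rs]
def proj(p,X):
    T=np.linalg.inv(np.array(p['T'])); rv=cv2.Rodrigues(T[:3,:3])[0]
    return cv2.projectPoints(np.array(X,float).reshape(-1,1,3),rv,T[:3,3],np.array(p['K'],float),np.array(p['distortion'],float))[0].reshape(-1,2)
def save(p,n): cv2.imwrite('pics/'+n+'.png',np.ascontiguousarray(p['image'][:,:,::-1]))
E
cat > a.py <<'E'
from h import *
np.set_printoptions(precision=1,suppress=True)
ps={n:snap(n) for n in('scene','side')}
for n,p in ps.items(): save(p,n+'0'); print(n,np.array(p['T']).round(2).tolist())
for l in 'bin_centre bin_grip bin_lip base_bin_centre base_bin_lip dock_seat grip_1_centre mat_middle glue_bottle marker whisk_head'.split():
    d={}
    for n,p in ps.items():
        q=r.pinpoint(p,l); d[n]=q
        print(l,n,[(np.round(e['uv'],1).tolist(),round(e['conf'],2)) for e in q[:3]])
    if all(d.values()): x,e=tri([(ps[n],d[n][0]['uv']) for n in ps]); print('   ->',x,np.array(e))
E
python3 a.py; python3 -c "
import cv2,numpy as np
a=[cv2.imread('pics/%s0.png'%n) for n in('scene','side')]
cv2.imwrite('pics/both.png',np.vstack(a)[:, :]) "
```

```text
pics
scene [[0.78, -0.27, 0.56, -104.99], [-0.63, -0.37, 0.69, -860.84], [0.02, -0.89, -0.46, 617.54], [0.0, 0.0, 0.0, 1.0]]
side [[-0.94, -0.19, 0.28, 250.4], [-0.34, 0.47, -0.81, 891.04], [0.02, -0.86, -0.51, 643.06], [0.0, 0.0, 0.0, 1.0]]
bin_centre scene [([221.4, 172.0], 0.71), ([341.1, 275.0], 0.64)]
bin_centre side [([241.5, 268.7], 0.91)]
   -> [555.1 258.9  77.2] [0.5 0.5]
bin_grip scene [([219.6, 169.0], 0.74)]
bin_grip side [([244.9, 262.2], 0.79), ([242.9, 265.4], 0.29)]
   -> [547.7 254.6  92. ] [2. 2.]
bin_lip scene [([201.8, 184.9], 0.56)]
bin_lip side [([285.3, 284.3], 0.94)]
   -> [467.2 244.1  55.8] [6.2 6.2]
base_bin_centre scene [([343.7, 275.9], 0.89)]
base_bin_centre side [([326.9, 172.8], 0.61)]
   -> [ 517.  -335.8   34.8] [5.1 5.1]
base_bin_lip scene [([312.2, 276.6], 0.92)]
base_bin_lip side [([351.2, 175.0], 0.76), ([294.0, 301.7], 0.48)]
   -> [ 435.4 -314.2   54.3] [2.5 2.5]
dock_seat scene [([364.8, 259.4], 0.75), ([224.4, 174.4], 0.65)]
dock_seat side [([243.5, 264.2], 0.74)]
   -> [ 777.4 -134.3 -195.7] [66.1 66.1]
grip_1_centre scene [([338.8, 262.8], 0.93), ([311.5, 277.3], 0.63)]
grip_1_centre side [([330.0, 171.2], 0.71), ([246.0, 264.2], 0.15)]
   -> [ 509.  -317.5   57.2] [3. 3.]
mat_middle scene [([222.1, 169.3], 0.74), ([230.3, 243.4], 0.68), ([227.2, 171.8], 0.53)]
mat_middle side [([328.8, 243.0], 0.88)]
   -> [436.6 127.5 128.3] [45.9 45.9]
glue_bottle scene [([364.1, 259.1], 0.7)]
glue_bottle side [([283.8, 188.4], 0.66)]
   -> [ 650.9 -277.9  -13.1] [3.5 3.5]
marker scene [([362.6, 304.3], 0.91), ([218.5, 170.9], 0.64)]
marker side []
whisk_head scene [([198.1, 206.3], 0.45)]
whisk_head side [([293.2, 300.7], 0.61)]
   -> [447.5 229.4  -3. ] [0.4 0.4]
```

View pics/scene0.png

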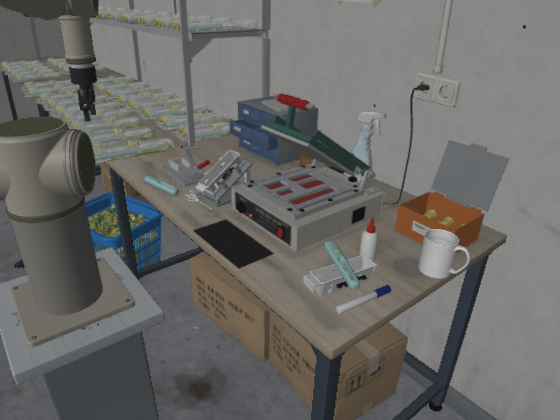

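View pics/side0.png

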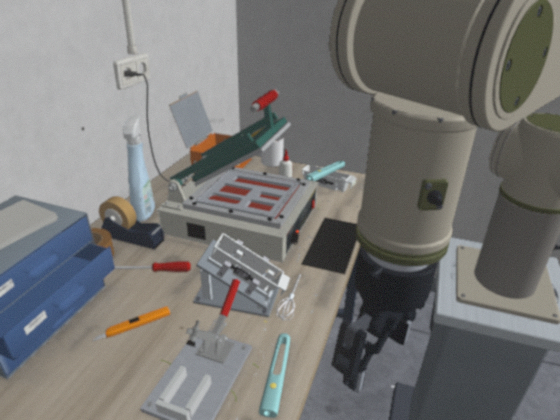

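The scene view shows the loaded bin near (340,275) with the teal handle across it, the glue bottle (368,245), the marker (362,300), the mat (232,243) and the dock (222,175). The side view shows the dock with the bin at (243,268) and the whisk in front of it at (290,300). Next I'll bring the wrist camera over the dock, then over the base bin.

```bash
cat > go.py <<'E'
# go.py x y z yaw : shift in tool axes (m) and turn (deg) to reach that world TCP pose
import sys; from h import *
T=pose(); a=list(map(float,sys.argv[1:]))
d=T[:3,:3].T@(np.array(a[:3])-T[:3,3])/1000
s=r.sense(); print('now',np.round(s['tool_pos'],1),np.round(s['tcp_rot'],1),'q',np.round(s['joint_pos'],1),'t',round(s['time'],1),'gap',round(s['finger_gap'],1))
Rt=R.from_euler('xyz',[180,0,a[3]],degrees=True).as_matrix()
print('shift',d.round(4),'turn',R.from_matrix(T[:3,:3].T@Rt).as_rotvec(degrees=True).round(2))
E
python3 go.py 480 245 330 100; python3 -c "
from h import *
print(r.nose_length); p=r.snapshot('wrist'); print(np.round(p['tool_from_camera'],2),np.round(p['K'],0))
ps={n:snap(n) for n in('scene','side')}
print(onz(ps['scene'],(230.3,243.4),3),onz(ps['side'],(328.8,243),3)); print(onz(ps['scene'],(362.6,304.3),0))
print(onz(ps['scene'],(332,243),60),onz(ps['scene'],(353,285),60))
"
```

```text
now [251.6 544.7 253.3] [180.    0.   65.2] q [60.3  7.5 85.3 -0.  87.3 -4.9] t 1.2 gap 85.1
shift [-0.1763  0.333  -0.0767] turn [  0.    0.  -34.8]
22.0
[[   1.     -0.      0.      0.16]
 [   0.      0.96    0.3   -76.12]
 [  -0.     -0.3     0.96 -120.05]
 [   0.      0.      0.      1.  ]] [[327.   0. 286.]
 [  0. 327. 209.]
 [  0.   0.   1.]]
[405.18836461 -23.64652481   3.        ] [427.13377625  -2.69620726   3.        ]
[ 503.89889007 -405.88475275    0.        ]
[ 557.82066321 -248.50435347   60.        ] [ 475.5448628  -395.26379115   60.        ]
```

```bash
python3 -m jog '[[-0.03,0.06,-0.077,-8,100],[-0.06,0.11,-0.077,-16,100],[-0.09,0.16,-0.077,-24,100],[-0.12,0.21,-0.077,-32,100],[-0.14,0.26,-0.077,-35,100],[-0.16,0.30,-0.077,-35,100],[-0.176,0.333,-0.077,-35,100],[-0.176,0.333,-0.077,-35,100]]'
cat > look.py <<'E'
import sys; from h import *
np.set_printoptions(precision=1,suppress=True)
p=snap('wrist'); save(p,sys.argv[1]); print(pose()[:3,3])
for l in sys.argv[2:]:
    l,z=l.split(':'); q=r.pinpoint(p,l)
    print(l,[(np.round(e['uv'],1).tolist(),round(e['conf'],2),onz(p,e['uv'],float(z))) for e in q[:3]])
E
python3 look.py w1 bin_centre:82 bin_grip:88 bin_lip:57 dock_seat:82 whisk_head:0 mat_middle:3; python3 go.py 400 0 330 60
```

```text
time: 2.15
tool_pos: [479.2, 245.8, 330.6]
tcp_rot: [180.0, -0.0, 100.2]
ft_force: [1.0, 1.3, -0.9]
finger_gap: 85.5
[483.3 239.8 330.4]
bin_centre [([280.0, 234.2], 0.8, array([549.9, 251.9,  82. ]))]
bin_grip [([276.3, 236.5], 0.91, array([551.2, 247.8,  88. ])), ([284.5, 163.7], 0.6, array([463.5, 242.1,  88. ]))]
bin_lip [([284.9, 162.3], 0.93, array([466.9, 243. ,  57. ]))]
dock_seat []
whisk_head [([279.6, 142.5], 0.85, array([450.7, 232.7,   0. ]))]
mat_middle [([94.6, 79.2], 0.76, array([414.4, -11.7,   3. ]))]
now [477.6 248.6 330.2] [-180.    -0.   100.3] q [ 22.   -3.2  88.3   0.   95.  -78.3] t 2.5 gap 85.1
shift [-2.308e-01 -1.207e-01  2.000e-04] turn [-2.000e-02 -2.000e-02  4.029e+01]
```

View pics/w1.png

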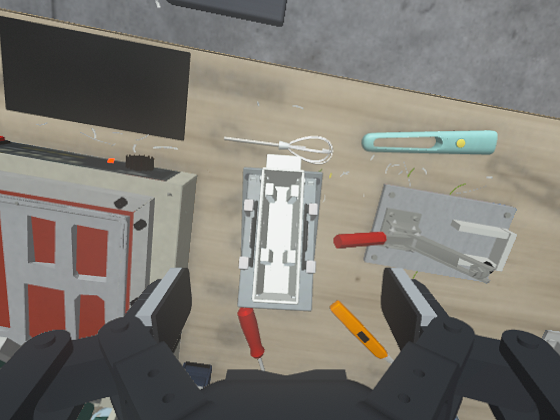

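Wrist view: the docked bin's lip is at (284,162), its plain end at (277,300), the buttons at (248,235) and (308,235), and the whisk is clear in front at (280,143). The pose readings scatter by a few mm, so I'll check whether the arm is still settling and work out the move to the base bin.

```bash
python3 go.py 410 0 330 35; python3 -m jog '[[0,0,0,0,100],[0,0,0,0,100]]'
python3 - <<'E'
from h import *
for i in range(3): print(np.round(r.sense()['tool_pos'],1)); r.snapshot('wrist')
E
python3 go.py 410 0 330 35
```

```text
now [477.6 248.6 330.2] [-180.    -0.   100.3] q [ 22.   -3.2  88.3   0.   95.  -78.3] t 2.5 gap 85.1
shift [-2.326e-01 -1.109e-01  2.000e-04] turn [-2.000e-02 -1.000e-02  6.529e+01]
time: 2.7
tool_pos: [476.8, 249.8, 330.3]
tcp_rot: [-180.0, -0.0, 100.4]
ft_force: [-1.2, -0.0, 0.8]
finger_gap: 85.3
[476.8 249.8 330.3]
[476.9 249.6 330.3]
[477.1 249.4 330.3]
now [477.2 249.2 330.3] [-180.    -0.   100.4] q [ 22.1  -3.2  88.3   0.   95.  -78.2] t 2.9 gap 85.5
shift [-2.331e-01 -1.109e-01  2.000e-04] turn [-2.000e-02 -2.000e-02  6.535e+01]
```

```bash
python3 -m jog '[[-0.03,-0.015,0,8,100],[-0.06,-0.03,0,16,100],[-0.09,-0.045,0,24,100],[-0.12,-0.06,0,32,100],[-0.15,-0.075,0,40,100],[-0.18,-0.09,0,48,100],[-0.21,-0.1,0,57,100],[-0.233,-0.111,0,65,100]]'; python3 go.py 500 -280 330 -30
```

```text
time: 3.65
tool_pos: [409.5, -1.3, 330.4]
tcp_rot: [180.0, -0.0, 35.0]
ft_force: [0.2, -0.1, -0.5]
finger_gap: 85.1
now [409.5  -1.3 330.4] [180.  -0.  35.] q [ -7.4 -24.1 105.8   0.   98.2 -42.4] t 3.6 gap 85.1
shift [-0.0856  0.2802  0.0005] turn [ 0.000e+00 -3.000e-02  6.498e+01]
```

```bash
python3 -m jog '[[-0.01,0.035,0,8,100],[-0.02,0.07,0,16,100],[-0.03,0.105,0,24,100],[-0.04,0.14,0,32,100],[-0.05,0.175,0,40,100],[-0.06,0.21,0,48,100],[-0.075,0.245,0,57,100],[-0.086,0.28,0,65,100]]'; python3 -m jog '[[0,0,0,0,100],[0,0,0,0,100],[0,0,0,0,100],[0,0,0,0,100]]';  python3 look.py w2 base_bin_centre:23 base_bin_lip:43 grip_1_centre:57 glue_bottle:0 marker:0;python3 go.py 500 -300 200 -30
```

```text
time: 4.45
tool_pos: [499.7, -281.6, 330.4]
tcp_rot: [-180.0, -0.0, -30.4]
ft_force: [1.4, 0.3, 0.7]
finger_gap: 85.4
time: 4.85
tool_pos: [499.8, -280.5, 330.9]
tcp_rot: [-180.0, -0.1, -30.2]
ft_force: [-0.1, 0.5, 0.2]
finger_gap: 85.3
[ 499.8 -280.5  331. ]
base_bin_centre [([318.7, 189.9], 0.88, array([ 523. , -328.4,   23. ]))]
base_bin_lip [([257.6, 214.0], 0.56, array([ 438.7, -311.2,   43. ])), ([336.8, 229.7], 0.54, array([ 518.4, -383.2,   43. ]))]
grip_1_centre [([316.0, 190.0], 0.92, array([ 521.2, -317.8,   57. ]))]
glue_bottle [([388.3, 112.8], 0.58, array([ 651.6, -288.8,    0. ]))]
marker [([335.2, 228.2], 0.97, array([ 515.4, -397.7,    0. ]))]
now [ 499.8 -281.2  330.7] [-1.80e+02 -1.00e-01 -3.03e+01] q [-34.5   2.2  82.8   0.   94.9  -4.2] t 5.2 gap 85.3
shift [0.0096 0.0161 0.1307] turn [-0.01 -0.06 -0.33]
```

View pics/w2.png

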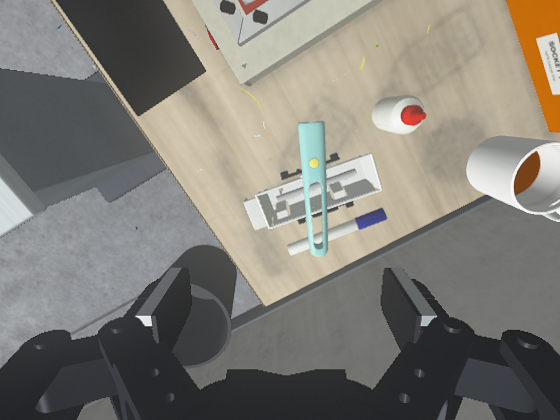

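Wrist view 2: the handle spans (312,124) to (318,254) with its middle at about (315,190). The bin's lip is at (256,214) and its plain end at (378,172); the marker, at (337,231), is beside and below it.

```bash
cat > m.py <<'E'
from h import *
np.set_printoptions(precision=1,suppress=True)
p={'K':r.snapshot('wrist')}['K']
a,b=[onz(p|{'T':pose()@p['tool_from_camera']},u,57) for u in((312,124),(318,254))]
print(a,b,(a+b)/2,np.degrees(np.arctan2(*(a-b)[1::-1])),np.linalg.norm(a-b))
a,b=[onz(p|{'T':pose()@p['tool_from_camera']},u,46) for u in((378,172),(250,216))]
print(a,b,np.degrees(np.arctan2(*(a-b)[1::-1])),np.linalg.norm(a-b))
E
python3 m.py; python3 go.py 521 -318 130 -27
```

```text
[ 555.1 -246.9   57. ] [ 481.4 -396.1   57. ] [ 518.2 -321.5   57. ] 63.731838826932254 166.36617613466672
[ 598.6 -340.5   46. ] [ 429.3 -308.6   46. ] -10.667491265424347 172.25576994446598
now [ 499.7 -281.3  330.6] [-1.80e+02 -1.00e-01 -3.03e+01] q [-34.5   2.2  82.8   0.   94.9  -4.2] t 5.2 gap 85.6
shift [0.0367 0.0209 0.2007] turn [-0.   -0.05 -3.34]
```

```bash
python3 -m jog '[[0.005,0.003,0.03,-1,100],[0.015,0.01,0.07,-2,100],[0.025,0.015,0.11,-3,100],[0.032,0.02,0.15,-4,100],[0.036,0.022,0.18,-4,100],[0.036,0.022,0.18,-4,100],[0.036,0.022,0.18,-4,100],[0.036,0.022,0.18,-4,100]]';python3 -m jog '[[0,0,0,0,100],[0,0,0,0,100]]'; python3 look.py w3 base_bin_centre:23 base_bin_lip:43 grip_1_centre:57;python3 go.py 520 -319 70 -26
```

```text
time: 6.0
tool_pos: [521.1, -319.2, 153.5]
tcp_rot: [180.0, -0.3, -26.3]
ft_force: [0.2, -0.6, 0.7]
finger_gap: 85.5
time: 6.2
tool_pos: [522.3, -319.9, 156.3]
tcp_rot: [179.9, -0.5, -26.3]
ft_force: [-0.1, 0.2, 0.5]
finger_gap: 85.7
[ 522.  -319.7  155.7]
base_bin_centre [([289.3, 210.8], 0.55, array([ 523.7, -325.4,   23. ]))]
base_bin_lip [([181.0, 249.9], 0.85, array([ 437. , -310.6,   43. ]))]
grip_1_centre [([283.0, 222.2], 0.65, array([ 520.1, -321.1,   57. ]))]
now [ 521.3 -319.3  154.1] [180.   -0.3 -26.3] q [-36.3  12.6  90.    0.   77.  -10. ] t 6.4 gap 85.4
shift [-0.0017  0.0002  0.0841] turn [ 0.04 -0.32 -0.32]
```

View pics/w3.png

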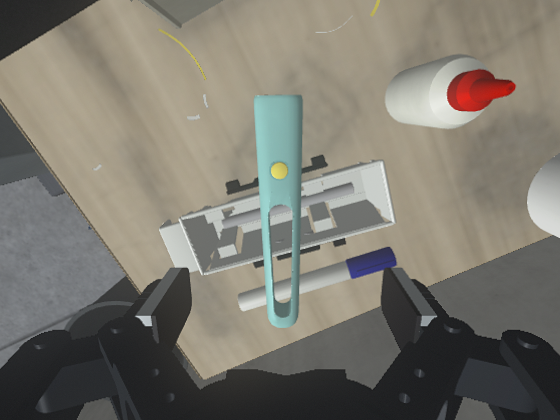

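Wrist view 3: the handle is centred between the fingers, with its axis running from (278,96) to (283,327). The bin rim is underneath, with the rod and ledges visible. I'll descend with the tips staying above the rim, then grip.

```bash
python3 -m jog '[[-0.001,0,0.02,0,60],[-0.002,0,0.045,0,55],[-0.002,0,0.065,0,55],[-0.002,0,0.078,0,55],[-0.002,0,0.083,0,55],[-0.002,0,0.083,0,55],[-0.002,0,0.083,0,55],[-0.002,0,0.083,0,55]]' 25; python3 -m jog '[[0,0,0,0,55],[0,0,0,0,55]]';python3 go.py 520 -320 71 -26
```

```text
time: 7.2
tool_pos: [520.6, -319.2, 72.5]
tcp_rot: [179.9, -0.4, -26.3]
ft_force: [0.8, 0.7, 0.2]
finger_gap: 47.1
time: 7.4
tool_pos: [521.2, -319.7, 73.6]
tcp_rot: [179.9, -0.5, -26.3]
ft_force: [-0.7, 0.2, 0.1]
finger_gap: 46.7
now [ 521.2 -319.7   73.6] [179.9  -0.5 -26.3] q [-36.3  17.4  93.4   0.   68.7 -10. ] t 7.4 gap 46.7
shift [-0.001   0.0008  0.0026] turn [ 0.08 -0.54 -0.32]
```

```bash
python3 -m jog '[[0,0,0.003,0,40],[0,0,0.003,0,20],[0,0,0.003,0,10],[0,0,0.003,0,5],[0,0,0.003,0,5],[0,0,0.003,0,5],[0,0,0.003,0,5],[0,0,0.003,0,5]]' 25;  python3 -m jog '[[0,0,-0.01,0,5],[0,0,-0.03,0,5],[0,0,-0.06,0,5],[0,0,-0.09,0,5],[0,0,-0.1,0,5],[0,0,-0.1,0,5],[0,0,-0.1,0,5]]'; python3 go.py 430 -120 200 0; python3 look.py w4 base_bin_centre:23 base_bin_lip:43 grip_1_centre:57 mat_middle:3
```

```text
time: 8.2
tool_pos: [521.2, -319.7, 70.5]
tcp_rot: [179.9, -0.5, -26.3]
ft_force: [0.8, -1.0, 0.2]
finger_gap: 25.0
time: 8.9
tool_pos: [520.0, -318.8, 169.5]
tcp_rot: [179.9, -0.5, -26.3]
ft_force: [-1.4, -0.1, -1.3]
finger_gap: 25.2
now [ 520.  -318.8  169.5] [179.9  -0.5 -26.3] q [-36.3  11.6  89.6   0.   78.4 -10. ] t 8.9 gap 25.2
shift [-0.1686 -0.1382 -0.0321] turn [  0.18  -0.44 -26.33]
[ 519.6 -318.5  168.6]
base_bin_centre []
base_bin_lip [([190.8, 240.4], 0.68, array([ 439.4, -309.2,   43. ]))]
grip_1_centre []
mat_middle []
```

View pics/w4.png

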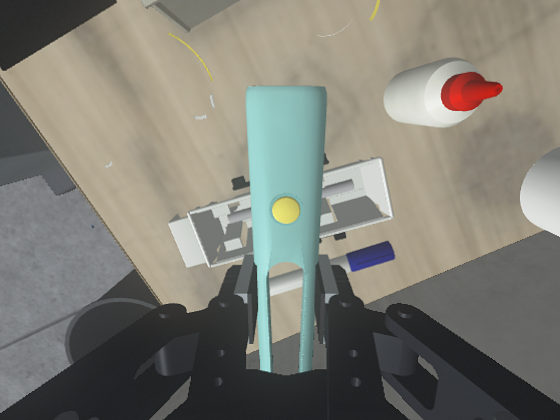

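Held: the handle is lifted clear between the pads and the bin hasn't shifted (lip still at about (439,-309)). Next I'll go above the mat.

```bash
python3 go.py 414 -12 150 0
```

```text
now [ 519.8 -318.6  168.9] [179.9  -0.4 -26.3] q [-36.3  11.6  89.6   0.   78.4 -10. ] t 9.2 gap 25.3
shift [-0.2309 -0.2279  0.0171] turn [  0.14  -0.37 -26.32]
```

```bash
python3 -m jog '[[-0.033,-0.033,0,-4,5],[-0.066,-0.066,0,-8,5],[-0.1,-0.1,0,-13,5],[-0.133,-0.133,0,-18,5],[-0.165,-0.165,0,-23,5],[-0.2,-0.2,0,-26,5],[-0.231,-0.228,0.017,-26.3,5],[-0.231,-0.228,0.017,-26.3,5]]';python3 -m jog '[[0,0,0,0,5],[0,0,0,0,5],[0,0,0,0,5]]'; python3 look.py w5 mat_middle:3;python3 go.py 414 -12 30 0
```

```text
time: 9.95
tool_pos: [410.5, -7.8, 147.1]
tcp_rot: [179.9, -0.0, 0.2]
ft_force: [-0.3, -1.1, -0.3]
finger_gap: 25.3
time: 10.25
tool_pos: [411.1, -8.7, 147.4]
tcp_rot: [179.9, -0.1, 0.2]
ft_force: [-0.4, 0.7, -0.4]
finger_gap: 25.0
[411.1  -8.8 147.5]
mat_middle []
now [411.1  -8.7 147.4] [ 1.799e+02 -1.000e-01  1.000e-01] q [-8.300e+00 -1.900e+01  1.212e+02 -1.000e-01  7.780e+01 -8.400e+00] t 10.3 gap 25.8
shift [0.0028 0.003  0.1174] turn [ 0.11 -0.07  0.14]
```

View pics/w5.png

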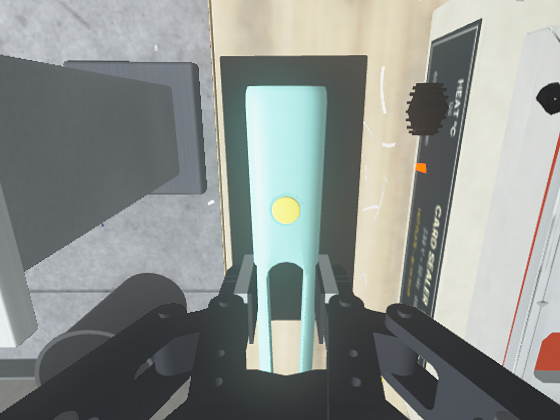

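Wrist view 5: the mat's corners are at about (222,56) and (367,56) at the top, with its near edge at row ~320; the handle lies along it.

```bash
python3 - <<'E'
from h import *
p=snap('wrist')
for u in((222,56),(367,56),(356,320),(235,320)): print(onz(p,u,3).round(1))
print(onz(p,(211,60),0).round(1))
E
python3 go.py 414 -12 30 0
```

```text
[363.8 103.2   3. ]
[470.7 103.4   3. ]
[ 477.7 -124.8    3. ]
[ 363.2 -125.     3. ]
[354.8 100.8   0. ]
now [411.   -8.7 147.4] [ 1.799e+02 -1.000e-01  1.000e-01] q [-8.300e+00 -1.910e+01  1.212e+02 -1.000e-01  7.780e+01 -8.400e+00] t 10.4 gap 25.3
shift [0.0028 0.0031 0.1174] turn [ 0.1  -0.07  0.14]
```

```bash
python3 -m jog '[[0.002,0,0.03,0,5],[0.004,0.001,0.06,0,5],[0.006,0.002,0.085,0,5],[0.007,0.002,0.1,0,5],[0.007,0.002,0.11,0,5],[0.007,0.002,0.112,0,5],[0.007,0.002,0.112,0,5],[0.007,0.002,0.112,0,5]]';python3 -m jog '[[0,0,0,0,5],[0,0,0,0,5]]'; python3 go.py 418 -11 28 0
```

```text
time: 11.2
tool_pos: [419.1, -11.1, 36.4]
tcp_rot: [179.9, -0.2, 0.1]
ft_force: [0.0, 0.6, -0.1]
finger_gap: 25.2
time: 11.4
tool_pos: [419.9, -11.2, 37.3]
tcp_rot: [179.9, -0.3, 0.1]
ft_force: [0.1, 0.4, -1.2]
finger_gap: 25.5
now [419.9 -11.2  37.3] [ 1.799e+02 -3.000e-01  1.000e-01] q [-8.500e+00 -8.000e+00  1.247e+02 -1.000e-01  6.300e+01 -8.500e+00] t 11.4 gap 25.5
shift [-0.0019 -0.0002  0.0093] turn [ 0.13 -0.27  0.13]
```

```bash
python3 -m jog '[[0,0,0.003,0,5],[0,0,0.006,0,5],[0,0,0.007,0,5],[0,0,0.008,0,5],[0,0,0.009,0,5],[0,0,0.0095,0,5],[0,0,0.0095,0,5]]'; python3 -m jog '[[0,0,0,0,5],[0,0,0,0,5]]'
```

```text
time: 12.1
tool_pos: [419.8, -11.2, 27.8]
tcp_rot: [179.9, -0.3, 0.1]
ft_force: [0.1, 0.6, -0.4]
finger_gap: 25.3
time: 12.3
tool_pos: [419.9, -11.2, 27.8]
tcp_rot: [179.9, -0.3, 0.1]
ft_force: [0.0, 0.1, -0.6]
finger_gap: 25.3
```

```bash
python3 -m jog '[[0,0,0.001,0,5],[0,0,0.001,0,5],[0,0,0.001,0,5]]'; python3 -m jog '[[0,0,0.001,0,5],[0,0,0.001,0,5],[0,0,0.001,0,5]]'
```

```text
time: 12.6
tool_pos: [420.1, -11.2, 27.3]
tcp_rot: [179.9, -0.3, 0.1]
ft_force: [-3.0, -0.2, 7.3]
finger_gap: 25.5
time: 12.9
tool_pos: [420.1, -11.2, 27.3]
tcp_rot: [179.9, -0.2, 0.1]
ft_force: [-8.5, 0.7, 14.4]
finger_gap: 25.6
```

Contact. I'll open and lift.

```bash
python3 -m jog '[[0,0,0,0,5],[0,0,-0.0003,0,40],[0,0,-0.0003,0,60],[0,0,-0.0003,0,60],[0,0,-0.0003,0,60],[0,0,-0.02,0,60]]'; python3 -m jog '[[0,0,-0.04,0,70],[0,0,-0.08,0,100],[0,0,-0.12,0,100],[0,0,-0.16,0,100],[0,0,-0.2,0,100],[0,0,-0.24,0,100],[0,0,-0.24,0,100]]';python3 look.py w6 grip_1_centre:14 mat_middle:3; python3 go.py 470 235 267 90
```

```text
time: 13.5
tool_pos: [417.6, -10.9, 45.1]
tcp_rot: [179.9, 0.1, 0.1]
ft_force: [0.3, 0.0, 0.3]
finger_gap: 51.0
time: 14.2
tool_pos: [420.5, -10.8, 291.6]
tcp_rot: [179.8, -0.5, 0.1]
ft_force: [-0.2, -0.1, 0.7]
finger_gap: 85.6
[419.5 -10.7 288.4]
grip_1_centre [([285.6, 174.6], 0.7, array([422.4, -14.4,  14. ]))]
mat_middle [([279.6, 167.3], 0.63, array([415. ,  -7.3,   3. ]))]
now [417.8 -10.4 284.4] [1.799e+02 1.000e-01 1.000e-01] q [-8.400e+00 -2.240e+01  1.094e+02 -1.000e-01  9.310e+01 -8.500e+00] t 14.3 gap 85.4
shift [ 0.0529 -0.2453  0.017 ] turn [ -0.     0.14 -89.86]
```

View pics/w6.png

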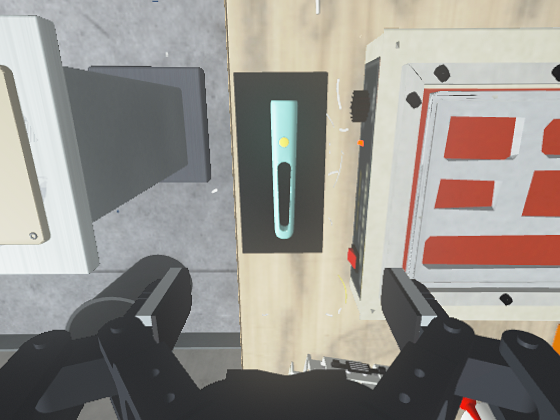

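The handle is lying squarely inside the mat, (285,100) to (285,238). On to the dock.

```bash
python3 -m jog '[[0.006,-0.03,0,-8,100],[0.012,-0.06,0,-16,100],[0.02,-0.09,0,-24,100],[0.03,-0.12,0,-32,100],[0.04,-0.15,0,-40,100],[0.05,-0.18,0,-48,100],[0.06,-0.21,0,-56,100],[0.07,-0.245,0,-64,100]]'; python3 go.py 495 248 280 96
```

```text
time: 15.15
tool_pos: [486.5, 235.4, 281.3]
tcp_rot: [-179.8, 0.3, 64.4]
ft_force: [0.8, 0.8, -0.6]
finger_gap: 85.4
now [486.5 235.4 281.3] [-179.8    0.3   64.4] q [ 20.4  -2.   92.2  -0.1  90.2 -44. ] t 15.2 gap 85.4
shift [0.015  0.0022 0.0013] turn [ -0.26   0.23 -31.55]
```

```bash
python3 -m jog '[[0.003,0,0,-8,100],[0.007,0.001,0,-16,100],[0.01,0.002,0,-24,100],[0.015,0.002,0,-31.5,100],[0.015,0.002,0,-31.5,100],[0.015,0.002,0,-31.5,100],[0.015,0.002,0,-31.5,100],[0.015,0.002,0,-31.5,100]]'; python3 -m jog '[[0,0,0,0,100],[0,0,0,0,100]]'; python3 look.py w7 bin_centre:82 bin_grip:88 bin_lip:57; python3 go.py 495 248 280 96
python3 - <<'E'
import cv2
a=cv2.imread('pics/w7.png')[80:340,170:400]; cv2.imwrite('pics/w7c.png',cv2.resize(a,None,fx=2.3,fy=2.3,interpolation=cv2.INTER_CUBIC))
E
```

```text
time: 15.95
tool_pos: [494.6, 247.8, 280.9]
tcp_rot: [-179.7, 0.2, 95.8]
ft_force: [-0.3, -0.1, 0.8]
finger_gap: 85.2
time: 16.15
tool_pos: [494.6, 247.7, 280.9]
tcp_rot: [-179.7, 0.2, 95.8]
ft_force: [-0.2, 0.4, 0.6]
finger_gap: 85.2
[494.6 247.7 281. ]
bin_centre [([280.9, 242.0], 0.6, array([553. , 248.3,  82. ]))]
bin_grip [([285.4, 242.3], 0.91, array([550.4, 252.8,  88. ]))]
bin_lip [([285.0, 158.4], 0.59, array([468.6, 244. ,  57. ]))]
now [494.6 247.8 281. ] [-179.7    0.2   95.8] q [ 21.3  -0.   90.2  -0.1  90.2 -74.5] t 16.4 gap 85.2
shift [0.0001 0.0004 0.001 ] turn [-0.33  0.16 -0.18]
```

View pics/w7c.png

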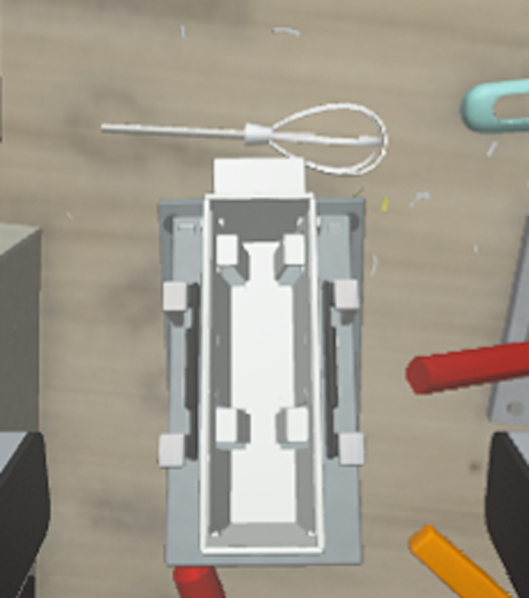

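Wrist crop: the bin rim's corners in the crop are (205,195), (316,195), (324,552) and (202,552); the catches are beside the buttons at rows 298 and 450. The axis is almost exactly aligned with the tool. I'll fit the pose to the rim.

```bash
cat > fit.py <<'E'
from h import *
from scipy.optimize import least_squares
p=snap('wrist')
px=np.array([(205,195),(316,195),(324,552),(202,552)])/2.3+[170,80]
# image left = tool -x = bin -y (bin y ~ tool x)
m=np.array([(-77.5,-24.5,23),(-77.5,24.5,23),(77.5,24.5,23),(77.5,-24.5,23)],float)
def f(v,free=False):
    Rm=R.from_euler('ZY',[v[3],-30],degrees=True).as_matrix()
    return (proj(p,m@Rm.T+v[:3])-px).ravel()
s=least_squares(lambda v:np.r_[f(v),(v[2]-82)*.3],[551,250,82,5]); print(s.x.round(1),f(s.x).round(1))
Rm=R.from_euler('ZY',[s.x[3],-30],degrees=True).as_matrix(); print('grip',(s.x[:3]+Rm@[0,0,7]).round(1),'zdir',Rm[:,2].round(3))
E
python3 fit.py
```

```text
[552.7 251.7  79.9   6.4] [ 0.8 -0.1 -0.6 -0.6 -0.4  0.2  0.3  0.5]
grip [549.2 251.3  86. ] zdir [-0.497 -0.055  0.866]
```

```bash
python3 go.py 548 251 170 96.3; python3 -m jog '[[0.001,0.02,0.03,-0.5,100],[0.002,0.04,0.06,-0.5,100],[0.0025,0.053,0.09,-0.5,100],[0.0025,0.053,0.111,-0.5,100],[0.0025,0.053,0.111,-0.5,100],[0.0025,0.053,0.111,-0.5,100],[0.0025,0.053,0.111,-0.5,100],[0.0025,0.053,0.111,-0.5,100]]';python3 -m jog '[[0,0,0,0,100],[0,0,0,0,100]]';python3 go.py 548 251 90 96.3; python3 look.py w8 bin_grip:88 bin_centre:82 bin_lip:57
```

```text
now [494.6 247.8 281. ] [-179.7    0.2   95.8] q [ 21.3  -0.   90.2  -0.1  90.2 -74.5] t 16.4 gap 85.5
shift [-0.0019  0.0541  0.1107] turn [-0.33  0.16 -0.48]
time: 17.2
tool_pos: [547.4, 255.7, 171.9]
tcp_rot: [-179.9, 0.1, 96.3]
ft_force: [0.1, 0.3, 0.7]
finger_gap: 85.3
time: 17.4
tool_pos: [548.0, 256.1, 173.3]
tcp_rot: [-180.0, 0.1, 96.3]
ft_force: [-0.9, -0.1, 0.1]
finger_gap: 85.2
now [548.  256.1 173.3] [-1.80e+02  1.00e-01  9.63e+01] q [ 20.2  11.1  89.7  -0.1  79.2 -76.1] t 17.4 gap 85.2
shift [-0.0049 -0.0006  0.0833] turn [-0.02  0.08  0.04]
[547.8 256.  172.9]
bin_grip [([277.5, 228.0], 0.9, array([549.7, 250.9,  88. ]))]
bin_centre [([277.5, 226.7], 0.82, array([551. , 250.9,  82. ]))]
bin_lip [([278.2, 101.7], 0.83, array([469.2, 242.3,  57. ]))]
```

View pics/w8.png

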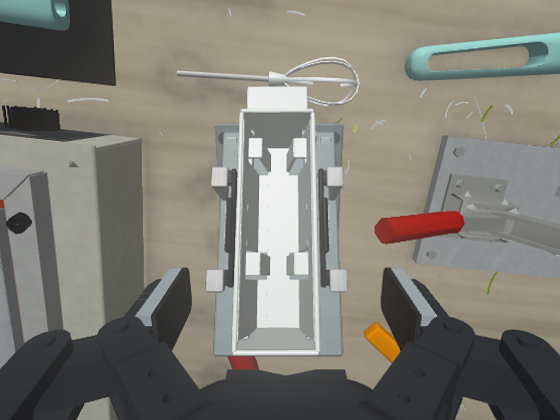

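Wrist view 8: the bin is centred at column ~277, i.e. 5 mm to tool -x, which matches the fit. I'll correct that and descend.

```bash
python3 -m jog '[[-0.005,0,0,0,100],[-0.005,0,0.02,0,100],[-0.005,0,0.04,0,100],[-0.005,0,0.06,0,100],[-0.005,0,0.06,0,100],[-0.005,0,0.06,0,100],[-0.005,0,0.06,0,100]]' 40; python3 -m jog '[[0,0,0,0,100],[0,0,0,0,100]]'; python3 go.py 548.5 251 89 96.3
```

```text
time: 18.3
tool_pos: [548.7, 250.9, 113.6]
tcp_rot: [-180.0, 0.1, 96.3]
ft_force: [1.1, 0.1, -0.4]
finger_gap: 85.4
time: 18.5
tool_pos: [549.6, 251.2, 115.1]
tcp_rot: [179.9, 0.0, 96.3]
ft_force: [0.2, -0.4, 0.2]
finger_gap: 85.4
now [549.6 251.2 115.1] [179.9   0.   96.3] q [ 19.7  14.   92.7  -0.1  73.2 -76.6] t 18.5 gap 85.4
shift [-0.     -0.0012  0.0261] turn [0.11 0.05 0.03]
```

```bash
python3 -m jog '[[0,-0.001,0.01,0,100],[0,-0.001,0.018,0,100],[0,-0.001,0.026,0,100],[0,-0.001,0.026,0,100],[0,-0.001,0.026,0,100]]' 40; python3 -m jog '[[0,0,0,0,90],[0,0,0,0,80],[0,0,0,0,70],[0,0,0,0,60],[0,0,0,0,50],[0,0,0,0,50],[0,0,0,0,50]]'; python3 go.py 548.5 251 89 96.3
```

```text
time: 19.0
tool_pos: [548.2, 250.9, 88.3]
tcp_rot: [180.0, 0.1, 96.3]
ft_force: [1.4, -0.4, 0.3]
finger_gap: 85.3
time: 19.7
tool_pos: [548.8, 250.8, 90.1]
tcp_rot: [179.9, 0.1, 96.3]
ft_force: [-5.9, -3.4, 11.4]
finger_gap: 52.0
now [548.8 250.8  90.1] [1.799e+02 1.000e-01 9.630e+01] q [ 19.8  15.5  93.8  -0.1  70.6 -76.5] t 19.7 gap 52.0
shift [ 0.0002 -0.0003  0.0011] turn [0.11 0.08 0.03]
```

Both buttons are in (gap 52–54 mm). I'll draw it straight out along bin z, which in tool axes is (0, -0.5, -0.866).

```bash
python3 -m jog '[[0,0,0,0,30],[0,-0.002,-0.0035,0,30],[0,-0.004,-0.007,0,30],[0,-0.006,-0.0104,0,30],[0,-0.008,-0.0139,0,30],[0,-0.01,-0.0173,0,30],[0,-0.01,-0.0173,0,30]]' 45;  python3 -m jog '[[0,-0.003,-0.0052,0,30],[0,-0.006,-0.0104,0,30],[0,-0.01,-0.0173,0,30],[0,-0.015,-0.026,0,30],[0,-0.02,-0.0346,0,30],[0,-0.025,-0.0433,0,30],[0,-0.03,-0.052,0,30],[0,-0.03,-0.052,0,30]]'; python3 go.py 500 246 250 96.3
```

```text
time: 20.4
tool_pos: [538.9, 249.9, 108.1]
tcp_rot: [179.8, 0.1, 96.3]
ft_force: [-0.3, 0.4, -1.3]
finger_gap: 51.9
time: 21.2
tool_pos: [509.3, 247.0, 162.1]
tcp_rot: [179.7, 0.0, 96.4]
ft_force: [1.4, 0.3, -1.9]
finger_gap: 51.6
now [509.3 247.  162.1] [179.7   0.   96.4] q [ 20.7   5.5  97.1  -0.1  77.1 -75.6] t 21.2 gap 51.6
shift [-0.     -0.0089 -0.088 ] turn [0.31 0.02 0.06]
```

```bash
python3 -m jog '[[0,-0.009,-0.03,0,30],[0,-0.01,-0.06,0,30],[0,-0.01,-0.09,0,30],[0,-0.01,-0.09,0,30],[0,-0.01,-0.09,0,30]]'; python3 go.py 445 110 250 32; python3 -c "
from h import *
p=snap('side'); save(p,'s9')
a=cv2.imread('pics/s9.png')[120:340,150:420]; cv2.imwrite('pics/s9c.png',cv2.resize(a,None,fx=2,fy=2))"
```

```text
time: 21.7
tool_pos: [499.3, 246.0, 252.4]
tcp_rot: [179.6, -0.0, 96.4]
ft_force: [-0.6, -0.7, -2.8]
finger_gap: 51.7
now [499.3 246.  252.4] [179.6  -0.   96.4] q [ 21.    0.4  92.7  -0.1  86.5 -75.3] t 21.7 gap 51.7
shift [-0.1292 -0.069   0.0019] turn [ 0.35 -0.23 64.35]
```

View pics/s9c.png

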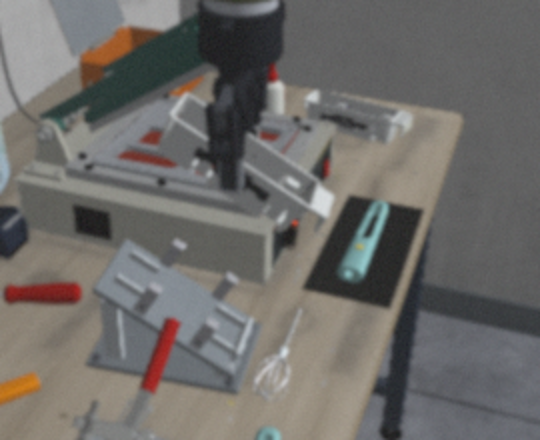

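Side crop: the bin is clear of the empty dock, held and tilted with its lip low; the handle is on the mat and the whisk is undisturbed. Carrying on.

```bash
python3 -m jog '[[-0.016,-0.009,0,8,30],[-0.032,-0.018,0,16,30],[-0.048,-0.026,0,24,30],[-0.064,-0.035,0,32,30],[-0.08,-0.043,0,40,30],[-0.097,-0.052,0,48,30],[-0.113,-0.061,0,56,30],[-0.129,-0.069,0,64,30]]'; python3 go.py 420 -50 250 -32
```

```text
time: 22.55
tool_pos: [442.9, 109.0, 248.4]
tcp_rot: [179.9, -0.0, 32.0]
ft_force: [0.2, 0.6, -1.3]
finger_gap: 52.0
now [442.9 109.  248.4] [179.9  -0.   32. ] q [  7.4 -15.3 107.5  -0.   87.8 -24.6] t 22.6 gap 52.0
shift [-0.1037  0.1227 -0.0015] turn [ 4.000e-02 -5.000e-02  6.402e+01]
```

```bash
python3 -m jog '[[-0.013,0.015,0,8,30],[-0.026,0.031,0,16,30],[-0.039,0.046,0,24,30],[-0.052,0.061,0,32,30],[-0.065,0.077,0,40,30],[-0.078,0.092,0,48,30],[-0.091,0.107,0,56,30],[-0.104,0.123,0,64,30]]'; python3 go.py 445 -210 250 -100.7
```

```text
time: 23.35
tool_pos: [418.8, -50.9, 246.3]
tcp_rot: [179.9, 0.1, -32.3]
ft_force: [0.3, 0.4, -1.6]
finger_gap: 51.9
now [418.8 -50.9 246.3] [ 1.799e+02  1.000e-01 -3.230e+01] q [-13.9 -21.  112.2  -0.   88.9  18.4] t 23.4 gap 51.9
shift [ 0.1072  0.1204 -0.0038] turn [ 0.14  0.07 68.4 ]
```

```bash
python3 -m jog '[[0.014,0.015,0,8.5,30],[0.028,0.03,0,17,30],[0.042,0.045,0,25.5,30],[0.056,0.06,0,34,30],[0.07,0.08,0,42.5,30],[0.084,0.1,0,51,30],[0.098,0.115,0,59.5,30],[0.107,0.12,0,68.4,30]]'; python3 -m jog '[[0,0,0,0,30],[0,0,0,0,30],[0,0,0,0,30]]'; python3 go.py 462 -213 80 -100.7; python3 look.py w10 base_bin_lip:43 base_bin_centre:23 bin_lip:200 bin_centre:240 bin_grip:250
```

```text
time: 24.15
tool_pos: [444.0, -210.7, 243.8]
tcp_rot: [179.7, 0.0, -100.8]
ft_force: [-0.1, 0.0, -2.4]
finger_gap: 51.5
time: 24.45
tool_pos: [443.5, -209.9, 242.7]
tcp_rot: [179.5, 0.1, -100.6]
ft_force: [0.8, -0.9, -2.0]
finger_gap: 51.8
now [ 443.5 -209.9  242.7] [ 1.795e+02  1.000e-01 -1.006e+02] q [-3.130e+01 -9.000e+00  1.027e+02 -1.000e-01  8.680e+01  6.940e+01] t 24.4 gap 51.8
shift [-0.0002 -0.0201  0.1626] turn [0.45 0.08 0.08]
[ 443.6 -209.9  243.1]
base_bin_lip [([386.6, 173.2], 0.76, array([ 436.8, -309.5,   43. ]))]
base_bin_centre [([391.6, 80.2], 0.84, array([ 521.7, -327.7,   23. ]))]
bin_lip [([285.9, 96.4], 0.8, array([ 522.3, -224.4,  200. ]))]
bin_centre [([285.8, 291.0], 0.97, array([ 444.3, -209.8,  240. ]))]
bin_grip [([289.5, 294.0], 0.92, array([ 448.8, -212.1,  250. ]))]
```

```bash
python3 -m jog '[[0,-0.008,0.03,0,30],[0,-0.015,0.07,0,30],[0,-0.02,0.11,0,30],[0,-0.02,0.145,0,30],[0,-0.02,0.162,0,30],[0,-0.02,0.162,0,30],[0,-0.02,0.162,0,30],[0,-0.02,0.162,0,30]]' 30; python3 -m jog '[[0,0,0,0,30],[0,0,0,0,30]]'; python3 -m jog '[[0,0,0.004,0,30],[0,0,0.008,0,30],[0,0,0.012,0,30],[0,0,0.012,0,30],[0,0,0.012,0,30]]'
```

```text
time: 25.55
tool_pos: [464.1, -214.7, 83.9]
tcp_rot: [179.8, -0.0, -100.8]
ft_force: [-1.0, -0.9, -2.0]
finger_gap: 51.3
time: 25.75
tool_pos: [465.3, -215.3, 85.7]
tcp_rot: [-180.0, -0.1, -100.8]
ft_force: [0.0, -0.6, -2.6]
finger_gap: 52.2
time: 26.25
tool_pos: [465.0, -215.2, 73.2]
tcp_rot: [180.0, -0.1, -100.8]
ft_force: [0.3, -0.7, -1.3]
finger_gap: 51.7
```

```bash
python3 -m jog '[[0,0,0.005,0,30],[0,0,0.01,0,30],[0,0.003,0.013,0,30],[0,0.006,0.016,0,30],[0,0.010,0.019,0,30],[0,0.010,0.019,0,30]]' 30; python3 go.py 465 -215 42 -100.7;  python3 -m jog '[[0,0.003,0.003,0,30],[0,0.006,0.006,0,30],[0,0.008,0.01,0,30],[0,0.008,0.01,0,30]]'; python3 go.py 465 -215 32 -100.7
```

```text
time: 26.85
tool_pos: [456.2, -213.8, 55.2]
tcp_rot: [-179.9, -0.1, -100.8]
ft_force: [-0.8, 1.2, 7.1]
finger_gap: 51.8
now [ 456.2 -213.8   55.2] [-1.799e+02 -1.000e-01 -1.008e+02] q [-3.090e+01  3.700e+00  1.111e+02 -1.000e-01  6.500e+01  6.990e+01] t 26.9 gap 51.8
shift [-0.0005 -0.0088  0.0132] turn [-0.14 -0.12 -0.06]
time: 27.25
tool_pos: [448.6, -212.5, 45.6]
tcp_rot: [-179.8, -0.1, -100.8]
ft_force: [-3.8, 2.1, 7.8]
finger_gap: 51.2
now [ 448.6 -212.5   45.6] [-1.798e+02 -1.000e-01 -1.008e+02] q [-3.120e+01  3.400e+00  1.126e+02 -1.000e-01  6.380e+01  6.960e+01] t 27.2 gap 51.2
shift [-0.0006 -0.0165  0.0137] turn [-0.18 -0.13 -0.06]
```

```bash
python3 -m jog '[[0,0.002,0.003,0,30],[0,0.004,0.006,0,30],[0,0.006,0.009,0,30],[0,0.006,0.009,0,30]]' 30; python3 -m jog '[[0,0,0.001,0,30],[0,0,0.002,0,30],[0,0,0.002,0,30]]' ; python3 -m jog '[[0,0,0.001,0,30],[0,0,0.0015,0,30],[0,0,0.0015,0,30]]'
```

```text
time: 27.65
tool_pos: [443.3, -211.5, 37.1]
tcp_rot: [-179.7, -0.1, -100.8]
ft_force: [-2.2, 1.5, 6.7]
finger_gap: 51.5
time: 27.95
tool_pos: [443.5, -211.8, 35.6]
tcp_rot: [-179.7, -0.2, -100.8]
ft_force: [-4.7, 1.9, 7.1]
finger_gap: 51.9
time: 28.25
tool_pos: [443.8, -212.0, 34.8]
tcp_rot: [-179.7, -0.2, -100.7]
ft_force: [-5.3, 1.4, 9.0]
finger_gap: 51.6
```

```bash
for i in 1 2 3; do python3 -m jog '[[0,0,0.001,0,30],[0,0,0.002,0,30],[0,0,0.002,0,30]]' | egrep 'tool_pos|force'; done
```

```text
tool_pos: [444.2, -212.4, 33.4]
ft_force: [-4.0, 1.5, 7.5]
tool_pos: [444.5, -212.7, 31.9]
ft_force: [-4.9, 0.8, 7.3]
tool_pos: [444.7, -213.0, 30.9]
ft_force: [-6.3, 3.0, 13.7]
```

```bash
for i in 1 2; do python3 -m jog '[[0,0,0.001,0,30],[0,0,0.0015,0,30],[0,0,0.0015,0,30]]' | egrep 'tool_pos|force'; done; python3 look.py w11 bin_lip:43 bin_centre:23 bin_grip:30
```

```text
tool_pos: [445.0, -213.2, 30.8]
ft_force: [-9.2, 5.8, 19.0]
tool_pos: [445.4, -213.5, 30.9]
ft_force: [-9.0, 5.0, 18.4]
[ 445.4 -213.5   30.9]
bin_lip [([286.5, 71.7], 0.74, array([ 529.9, -229.4,   43. ])), ([287.3, 293.5], 0.62, array([ 453.9, -215.3,   43. ]))]
bin_centre [([284.7, 280.9], 0.68, array([ 448.3, -213.3,   23. ]))]
bin_grip [([290.1, 296.9], 0.7, array([ 444.3, -214.8,   30. ]))]
```

The bin is level on the bench: 18 N, no further movement, and grip height 31 matches flat. Next I'll refine the base bin pose from the earlier near pictures.

```bash
cat > fb.py <<'E'
from h import *
from scipy.optimize import least_squares
c=r.snapshot('wrist'); np.set_printoptions(precision=1,suppress=True)
m=np.array([(77.5,24.5,46),(77.5,-24.5,46),(-77.5,-24.5,46),(-77.5,24.5,46)],float)
for n,t,e,px in(('w3',[522,-319.7,155.7],[180,-.4,-26.3],[(385,160),(395,223),(205,274),(180,217)]),
              ('w4',[519.6,-318.5,168.6],[179.9,-.4,-26.3],[(382,157),(392,216),(207,265),(188,210)])):
    T=np.eye(4);T[:3,:3]=R.from_euler('xyz',e,degrees=True).as_matrix();T[:3,3]=t
    p=dict(c,T=T@c['tool_from_camera'])
    g=cv2.cvtColor(cv2.imread(f'pics/{n}.png'),cv2.COLOR_BGR2GRAY)
    s2=cv2.cornerSubPix(g,np.array(px,np.float32).reshape(-1,1,2),(5,5),(-1,-1),(3,30,.01)).reshape(-1,2)
    for q in(np.array(px,float),s2):
        f=lambda v:(proj(p,m@R.from_euler('z',v[2],degrees=True).as_matrix().T+[v[0],v[1],0])-q).ravel()
        s=least_squares(f,[522,-327,-11],loss='soft_l1'); print(n,s.x,f(s.x)); 
    print(s2.round(1).tolist())
E
python3 fb.py; python3 -c "
import cv2
a=cv2.imread('pics/w3.png')[150:290,155:410]; b=cv2.imread('pics/w4.png')[145:280,160:405]
b=cv2.resize(b,(255,140)) if 0 else cv2.copyMakeBorder(b,0,5,0,10,0)
cv2.imwrite('pics/c34.png',cv2.resize(cv2.vconcat([a,b]),None,fx=2.1,fy=2.1,interpolation=cv2.INTER_CUBIC))"
```

```text
w3 [ 522.6 -325.   -10.5] [ 0.6 -0.1  2.8 -0.1 -2.7  0.3 -0.7  0.3]
w3 [ 520.8 -325.    -9.8] [ 1.  -0.7  1.8  0.3 -1.   2.3 -2.4 -0.1]
[[381.70001220703125, 160.60000610351562], [394.0, 222.39999389648438], [202.10000610351562, 273.79998779296875], [179.8000030517578, 219.60000610351562]]
w4 [ 521.4 -323.5  -10.8] [ 0.2 -0.6  1.6  0.7 -0.2  0.  -2.5  0.2]
w4 [ 520.8 -325.    -9.9] [ 1.2 -0.6  1.8  0.2 -1.2  2.  -2.5 -0.1]
[[380.1000061035156, 157.6999969482422], [392.0, 216.89999389648438], [209.3000030517578, 266.1000061035156], [188.39999389648438, 213.89999389648438]]
```

```bash
python3 -m jog '[[0,0,0,0,30],[0,0,-0.001,0,30],[0,0,-0.004,0,30],[0,0,-0.02,0,30],[0,-0.01,-0.06,0,30],[0,-0.03,-0.11,0,30],[0,-0.045,-0.16,0,30],[0,-0.05,-0.2,0,30]]' 40;python3 -m jog '[[0,0,0,0,30],[0,0,0,0,30],[0,0,0,0,30],[0,0,0,0,30],[0,0,0,0,30]]'; python3 look.py w12 base_bin_lip:43 base_bin_centre:23 bin_lip:250 bin_centre:225; python3 go.py 522 -326 120 -100.6; python3 -c "
import cv2
a=cv2.imread('pics/w12.png')[0:300,210:560]; cv2.imwrite('pics/w12c.png',cv2.resize(a,None,fx=2,fy=2,interpolation=cv2.INTER_CUBIC))"
```

```text
time: 30.8
tool_pos: [493.8, -221.5, 233.0]
tcp_rot: [-179.5, -0.3, -100.7]
ft_force: [1.0, -0.1, -2.0]
finger_gap: 51.9
time: 31.3
tool_pos: [492.7, -221.0, 231.0]
tcp_rot: [-179.7, -0.2, -100.7]
ft_force: [0.5, 0.4, -2.4]
finger_gap: 51.6
[ 493.  -221.2  231.4]
base_bin_lip [([385.5, 228.2], 0.59, array([ 435.2, -312.4,   43. ]))]
base_bin_centre [([383.5, 139.0], 0.78, array([ 520.6, -324.8,   23. ])), ([287.6, 69.4], 0.24, array([ 600.5, -243.6,   23. ]))]
bin_lip [([286.5, 66.9], 0.64, array([ 577.8, -237. ,  250. ]))]
bin_centre [([287.4, 283.9], 0.92, array([ 495. , -221.9,  225. ]))]
now [ 493.6 -221.5  232.7] [-179.6   -0.3 -100.7] q [-29.5  -1.5  96.7  -0.1  84.3  71.2] t 31.6 gap 51.8
shift [ 0.0969 -0.0465  0.1135] turn [-0.43 -0.27 -0.12]
```

View pics/w12c.png

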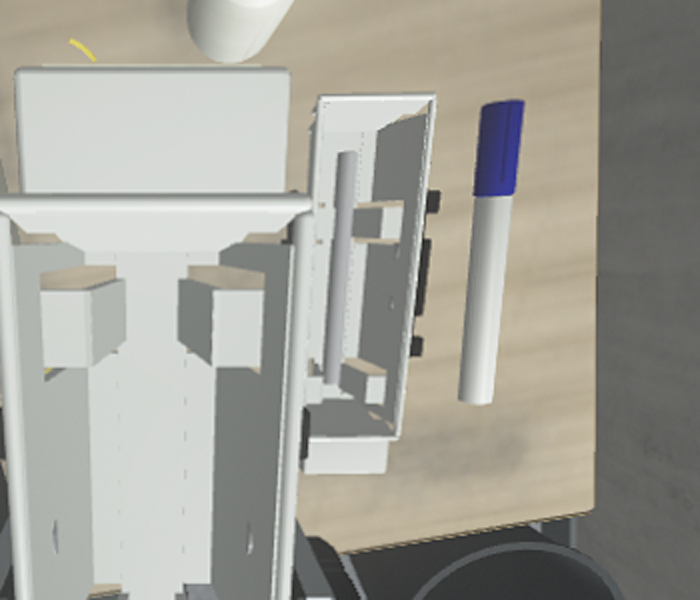

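Last picture: the base bin's rim corners in the crop are (437,95), (318,96) and (399,438). The held bin's rim corner is at (313,200) with its lip's far edge at row 68; it looks square to the tool. The marker and bottle are clear. Now the relative fit.

```bash
cat > fc.py <<'E'
from h import *
from scipy.optimize import least_squares
c=r.snapshot('wrist'); np.set_printoptions(precision=1,suppress=True)
T=np.eye(4);T[:3,:3]=R.from_euler('xyz',[-179.65,-.25,-100.7],degrees=True).as_matrix();T[:3,3]=[493,-221.2,231.4]
p=dict(c,T=T@c['tool_from_camera'])
m=np.array([(77.5,-24.5,46),(77.5,24.5,46),(-77.5,-24.5,46)],float); q=np.array([(437,95),(318,96),(399,438)])/2+[210,0]
f=lambda v:(proj(p,m@R.from_euler('z',v[2],degrees=True).as_matrix().T+[v[0],v[1],0])-q).ravel()
s=least_squares(f,[522,-327,-11]); print(s.x,f(s.x))
g=cv2.cvtColor(cv2.imread('pics/w12.png'),cv2.COLOR_BGR2GRAY)
for pitch in(-3,0,3):
    X=np.array([(-77.5,24.5,16),(-77.5,-24.5,16),(-97,0,13),(-97,24,13)],float)
    Rb=R.from_euler('ZY',[169.3,pitch],degrees=True).as_matrix()
    print(pitch,(proj(p,X@Rb.T+[493,-221.2,231.4-1])-[210,0])*2)
E
python3 fc.py
```

```text
[ 521.6 -325.6   -9.9] [-0.8 -0.7  0.7 -0.1  0.1  1. ]
-3 [[307.9 196.9]
 [ -0.9 197. ]
 [153.5  66.5]
 [307.7  66.3]]
0 [[313.8 201.1]
 [ -6.5 201.2]
 [153.7  63. ]
 [315.4  62.7]]
3 [[319.9 207.2]
 [-12.2 207.3]
 [154.   61.3]
 [323.7  61. ]]
```

```bash
python3 go.py 521.6 -325.6 112 -100.3; python3 -m jog '[[0.02,-0.01,0,0,30],[0.05,-0.023,0,-0.4,30],[0.08,-0.037,0.02,-0.4,30],[0.096,-0.045,0.05,-0.4,30],[0.096,-0.045,0.085,-0.4,30],[0.096,-0.045,0.115,-0.4,30],[0.096,-0.045,0.121,-0.4,30],[0.096,-0.045,0.121,-0.4,30]]';python3 -m jog '[[0,0,0,0,30],[0,0,0,0,30],[0,0,0,0,30],[0,0,0,0,30]]'; python3 go.py 521.6 -325.6 84 -100.3
```

```text
now [ 493.7 -221.5  232.9] [-179.6   -0.3 -100.7] q [-29.5  -1.5  96.7  -0.1  84.3  71.2] t 31.6 gap 52.0
shift [ 0.0965 -0.0458  0.1217] turn [-0.44 -0.27 -0.42]
time: 32.4
tool_pos: [520.1, -324.3, 111.5]
tcp_rot: [-179.7, -0.2, -100.3]
ft_force: [0.8, -0.5, -1.7]
finger_gap: 51.7
time: 32.8
tool_pos: [520.7, -324.7, 112.8]
tcp_rot: [-179.6, -0.3, -100.3]
ft_force: [-0.2, 0.6, -1.3]
finger_gap: 51.6
now [ 520.7 -324.7  112.8] [-179.6   -0.3 -100.3] q [-36.7  15.2  91.6  -0.1  72.8  63.6] t 32.8 gap 51.6
shift [ 0.0006 -0.0008  0.0288] turn [-0.39 -0.25 -0.  ]
```

```bash
python3 -m jog '[[0.0005,-0.001,0.008,0,30],[0.0005,-0.001,0.016,0,30],[0.0005,-0.001,0.024,0,30],[0.0005,-0.001,0.029,0,30],[0.0005,-0.001,0.029,0,30],[0.0005,-0.001,0.029,0,30],[0.0005,-0.001,0.029,0,30]]' ; python3 look.py w13 base_bin_lip:43 base_bin_centre:23 bin_lip:95 bin_centre:75; python3 go.py 521.6 -325.6 76 -100.3
```

```text
time: 33.5
tool_pos: [522.0, -325.7, 84.2]
tcp_rot: [-179.6, -0.3, -100.3]
ft_force: [-0.4, -0.1, -2.4]
finger_gap: 51.5
[ 522.1 -325.8   84.4]
base_bin_lip [([289.4, 292.8], 0.59, array([ 498.7, -323.4,   43. ]))]
base_bin_centre []
bin_lip [([283.4, 69.4], 0.66, array([ 607.6, -340.2,   95. ]))]
bin_centre [([288.3, 284.7], 0.8, array([ 522. , -326.6,   75. ]))]
now [ 521.9 -325.6   84.2] [-179.6   -0.3 -100.3] q [-36.7  17.2  92.4  -0.1  69.9  63.6] t 33.8 gap 51.5
shift [-0.      0.0004  0.0082] turn [-0.42 -0.27 -0.  ]
```

```bash
for i in 1 2 3 4; do python3 -m jog '[[0,0,0.001,0,30],[0,0,0.002,0,30],[0,0,0.003,0,30],[0,0,0.003,0,30]]' | egrep 'tool_pos|force'; done
```

```text
tool_pos: [521.8, -325.5, 80.9]
ft_force: [0.2, 0.0, -1.5]
tool_pos: [521.7, -325.5, 77.6]
ft_force: [1.0, 0.3, -2.2]
tool_pos: [521.6, -325.4, 74.4]
ft_force: [0.6, 0.3, -2.1]
tool_pos: [521.5, -325.3, 71.2]
ft_force: [-0.2, -0.3, -2.0]
```

```bash
for i in 1 2 3 4; do python3 -m jog '[[0,0,0.0008,0,30],[0,0,0.0016,0,30],[0,0,0.0016,0,30]]' | egrep 'tool_pos|force'; done
```

```text
tool_pos: [521.4, -325.3, 69.4]
ft_force: [-0.3, 0.4, -1.7]
tool_pos: [521.3, -325.2, 67.6]
ft_force: [0.8, -0.4, -2.0]
tool_pos: [521.2, -325.1, 65.8]
ft_force: [0.1, 0.3, -1.6]
tool_pos: [521.4, -325.3, 65.0]
ft_force: [-3.2, 0.9, 4.1]
```

Contact at z 65, as predicted for the ledges. A light press, then release.

```bash
python3 -m jog '[[0,0,0.0008,0,30],[0,0,0.0008,0,30]]' | egrep 'tool_pos|force'; python3 -m jog '[[0,0,0,0,62],[0,0,0,0,66],[0,0,0,0,72],[0,0,0,0,80],[0,0,0,0,90],[0,0,0,0,100],[0,0,0,0,100],[0,0,0,0,100]]' 20;  python3 -m jog '[[0,0,0,0,100],[0,0,-0.01,0,100],[0,0,-0.025,0,100],[0,0,-0.05,0,100],[0,0,-0.09,0,100],[0,0,-0.13,0,100],[0,0,-0.17,0,100],[0,0,-0.2,0,100]]'; python3 go.py 480 -318 265 -100.3
```

```text
tool_pos: [521.6, -325.4, 64.9]
ft_force: [-4.0, 1.7, 5.4]
time: 37.55
tool_pos: [521.7, -325.5, 65.0]
tcp_rot: [-179.6, -0.2, -100.3]
ft_force: [0.5, 0.1, -0.0]
finger_gap: 85.6
time: 38.35
tool_pos: [521.2, -324.9, 270.4]
tcp_rot: [-179.4, -0.4, -100.3]
ft_force: [-0.2, -0.4, -0.2]
finger_gap: 85.2
now [ 521.2 -324.9  270.4] [-179.4   -0.4 -100.3] q [-36.7   8.6  82.2  -0.1  88.4  63.6] t 38.4 gap 85.2
shift [0.0006 0.0419 0.0049] turn [-0.62 -0.37  0.  ]
```

```bash
python3 -m jog '[[0,0.02,0,0,100],[0,0.042,0,0,100],[0,0.042,0,0,100],[0,0.042,0,0,100],[0,0.042,0,0,100],[0,0.042,0,0,100],[0,0.042,0,0,100]]'|head -2; python3 look.py w14 base_bin_lip:43 base_bin_centre:23 bin_lip:77 bin_centre:57 marker:0 glue_bottle:0
cat > chk.py <<'E'
from h import *
from scipy.optimize import least_squares
np.set_printoptions(precision=1,suppress=True)
p=snap('wrist'); g=cv2.GaussianBlur(cv2.cvtColor(p['image'],cv2.COLOR_RGB2GRAY).astype(float),(0,0),1)
gm=np.hypot(cv2.Sobel(g,6,1,0),cv2.Sobel(g,6,0,1))
from scipy.ndimage import map_coordinates as mc
t=np.linspace(-1,1,60)
E=np.vstack([np.c_[77.5*t,24.5+0*t,23+0*t],np.c_[77.5*t,-24.5+0*t,23+0*t],np.c_[77.5+0*t,24.5*t,23+0*t],np.c_[-77.5+0*t,24.5*t,23+0*t]])
def sc(v):
    X=E@R.from_euler('ZYX',[169.7+v[2],v[3],v[4]],degrees=True).as_matrix().T+[521.6+v[0],-325.5+v[1],57+v[5]]
    u=proj(p,X); return mc(gm,[u[:,1],u[:,0]],order=1).mean()
from scipy.optimize import differential_evolution as de
s=de(lambda v:-sc(v),[(-6,6),(-6,6),(-4,4),(-8,8),(-5,5),(-12,5)],seed=1,maxiter=120,popsize=12)
print('dx dy dyaw pitch roll dz',s.x,-s.fun,'nominal',sc(np.zeros(6)))
for n in('scene','side'):
    p=snap(n)
    for l in('bin_lip','base_bin_lip','bin_centre','base_bin_centre','grip_1_centre'):
        print(n,l,[(np.round(e['uv'],1),round(e['conf'],2)) for e in r.pinpoint(p,l)[:2]])
    print(n,'pred stacked lip',proj(p,[521.6+84.6,-325.5-15.4,77]),'base lip',proj(p,[437,-310,43]),'handle',proj(p,[420,-11,14]))
E
python3 chk.py
```

```text
time: 39.05
tool_pos: [480.3, -317.3, 269.7]
[ 480.2 -317.4  269.6]
base_bin_lip [([286.9, 224.0], 0.91, array([ 433.2, -311. ,   43. ]))]
base_bin_centre [([61.3, 262.6], 0.41, array([427.2, -30. ,  23. ]))]
bin_lip [([285.9, 48.0], 0.71, array([ 604.8, -340.9,   77. ]))]
bin_centre [([285.4, 144.8], 0.65, array([ 521.4, -325.3,   57. ]))]
marker [([348.2, 135.2], 0.77, array([ 513.5, -398.8,    0. ]))]
glue_bottle [([231.9, 23.0], 0.67, array([ 651.1, -291.5,    0. ])), ([59.0, 263.1], 0.38, array([419.1,  -8.1,   0. ]))]
dx dy dyaw pitch roll dz [-0.6  1.7 -0.  -2.8  0.3 -7.7] 190.069435723824 nominal 118.37073222553032
scene bin_lip [(array([375.3, 246.6]), 0.71)]
scene base_bin_lip [(array([310.4, 278.7]), 0.95)]
scene bin_centre [(array([344.7, 266.9]), 0.57)]
scene base_bin_centre [(array([198.4, 203.9]), 0.71), (array([342.8, 277.7]), 0.69)]
scene grip_1_centre [(array([228.9, 237.2]), 0.76)]
scene pred stacked lip [[374.8 247. ]] base lip [[312.  278.8]] handle [[232.3 236.2]]
side bin_lip [(array([305.1, 155.6]), 0.82)]
side base_bin_lip [(array([350.1, 178.6]), 0.9)]
side bin_centre [(array([326.2, 171.5]), 0.85)]
side base_bin_centre [(array([326.3, 175. ]), 0.96)]
side grip_1_centre [(array([333.6, 242.5]), 0.95)]
side pred stacked lip [[302.9 157.4]] base lip [[350.6 179.2]] handle [[332.6 238.4]]
```

```bash
sed -e 's/^t=np.*/t=np.linspace(-1,1,60); W=0/' -e '/^for n in/,$d' -e '/^s=de/,$d' chk.py > chk2.py
cat >> chk2.py <<'E'
O=E.copy(); I=np.vstack([np.c_[75*t,22+0*t,23+0*t],np.c_[75*t,-22+0*t,23+0*t],np.c_[75+0*t,22*t,23+0*t],np.c_[-75+0*t,22*t,23+0*t]])
for name,M,db in(('outer',O,4),('inner',I,4),('both',np.vstack([O,I]),4),('outer wide',O,14)):
    E=M; s=de(lambda v:-sc(v),[(-6,6),(-6,6),(-4,4),(-8,8),(-5,5),(-db,db)],seed=1,maxiter=120,popsize=12); print(name,s.x,-s.fun)
    for q in(-6,-3,0,3,6):
        s=de(lambda v:-sc([v[0],v[1],v[2],q,v[3],v[4]]),[(-6,6),(-6,6),(-4,4),(-2,2),(-db,db)],seed=1,maxiter=60,popsize=10); print('  pitch',q,round(-s.fun),s.x)
E
timeout 500 python3 chk2.py
```

```text
outer [ 0.2  1.5 -0.   3.3  0.3 -4. ] 182.55803851616554
  pitch -6 148 [ 2.8 -0.9  0.3  1.7  4. ]
  pitch -3 167 [ 0.7  2.  -0.4 -0.9 -4. ]
  pitch 0 165 [ 0.8  1.5 -0.1  0.1 -3.1]
  pitch 3 181 [ 0.1  1.8  0.  -0.2 -4. ]
  pitch 6 174 [ 0.6  1.2 -0.7 -1.3 -1.2]
inner [ 0.4  3.3  0.2 -5.8 -0.5  2.3] 164.85109896822536
  pitch -6 165 [ 0.4  3.3  0.2 -0.5  2.3]
  pitch -3 166 [ 0.6  2.9 -0.   0.4  2.6]
  pitch 0 166 [ 1.   2.8 -0.   0.3  3.8]
  pitch 3 155 [ 1.5  2.1 -0.3  2.   4. ]
  pitch 6 135 [ 0.4  3.4 -0.6 -1.1  4. ]
both [ 1.3 -0.5 -0.2  3.7  1.2  4. ] 141.73348641520835
  pitch -6 137 [-0.2  0.2  0.   0.   2.3]
  pitch -3 138 [ 0.1  0.  -0.   0.4  2.6]
  pitch 0 140 [ 0.5 -0.1 -0.   0.3  3.8]
  pitch 3 141 [ 1.2 -0.2 -0.1  0.3  3.7]
  pitch 6 138 [ 2.  -0.2 -0.3  0.2  4. ]
outer wide [-0.7  1.7 -0.  -3.8  0.3 -7.8] 189.15543466243344
  pitch -6 188 [-0.9  1.8 -0.1  0.5 -8. ]
  pitch -3 189 [-0.6  1.7 -0.   0.3 -7.7]
  pitch 0 188 [-0.3  1.6 -0.   0.3 -6.4]
  pitch 3 183 [ 0.1  1.5 -0.   0.3 -4.3]
  pitch 6 174 [ 0.6  1.5  0.   0.4 -1.2]
```

Run:
```python
from h import *
np.set_printoptions(precision=1,suppress=True)
L=('bin_lip','bin_centre','base_bin_lip')
D={l:[] for l in L}
for n in('wrist','scene','side'):
    for k in range(3):
        p=snap(n)
        for l in L:
            q=r.pinpoint(p,l)
            if q and q[0]['conf']>.5: D[l].append((p,q[0]['uv']))
for l in L: print(l,len(D[l]),*tri(D[l]))
```

```text
bin_lip 8 [ 603.  -339.5   77.3] [np.float64(2.462951509665396), np.float64(1.7915418259788232), np.float64(3.6236056511191714), np.float64(2.315028108958385), np.float64(9.559225758672888), np.float64(3.4572124331935297), np.float64(4.902949967596761), np.float64(12.519690656988537)]
bin_centre 8 [ 509.3 -328.5   53. ] [np.float64(11.103528781801202), np.float64(10.511479269339098), np.float64(11.077207188623136), np.float64(13.642805242873113), np.float64(10.669412299758514), np.float64(10.572373694686291), np.float64(10.039005882598747), np.float64(65.12961773539939)]
base_bin_lip 9 [ 438.3 -309.5   43.7] [np.float64(3.747584089301986), np.float64(1.7719464203362458), np.float64(3.653715644535563), np.float64(5.468355232156329), np.float64(2.583062036124625), np.float64(9.610640507688453), np.float64(4.825294032757801), np.float64(11.319436898782042), np.float64(1.337694562152604)]
```

The stacked lip measures z = 77.3 against 77 expected, and 33.6 mm above the base lip against 34. That's level on the ledges, so I'm handing in.

```bash
python3 -c "
from h import *
s=r.sense(); print(s['time'],s['tool_pos'],s['ft_force']); print(r.hand_in())"
```

```text
41.9 [ 479.89939998 -317.40499755  269.91912505] [-0.19866494 -0.33037126  1.53500846]
the job is handed in; nothing more can be done
None
```

The job is done and handed in at 41.9 s of the 72 s allowed. I got no verdict back.

**What I did**
- **Handle:** I laid it near the middle of the mat and opened the fingers only once the force showed contact. A wrist picture showed it inside the mat.
- **Docked bin:** I pinched both buttons (gap about 52 mm) and drew the bin straight out along its own axis.
- **Levelling:** The tool can't tilt, so I first set the bin's low end on bare bench beside the mat. I lowered it until it lay flat in the grip, with at most about 20 N on the wrist.
- **Stacking:** I turned it half a turn and lowered it onto the loaded bin. It touched at tool height 65 mm, as calculated for the ledges, and I released it under about 5 N.

**Last checks**
- **Stacked bin:** Its lip measured z = 77.3 mm (77 expected), 33.6 mm above the loaded bin's lip (34 expected, 18 if nested). It points over the plain end.
- **Loaded bin:** Its lip measured within a few mm of its earlier position, inside the scatter of the readings.
- **Bystanders:** The marker and glue bottle measured within about 3 mm of where they started. I did not measure the whisk again at the end; it looked undisturbed in a picture taken after the bin came out of the dock.

**Inconclusive or disagreeing**
- **Tilt of the stacked bin:** The edge fit of its rim couldn't settle it (anything from -6 to +6 degrees fitted about equally well). "Level" rests on the contact height and the lip height.
- **Stacked bin's centre:** Triangulating it from the networks' points scattered by more than 10 mm, so I discarded that.
- **No final picture:** I had used all 12 views, so the final state was checked with numbers only.

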